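# Find the spacer that fits the belt tensioner

### The arm

A 6-joint arm with a two-finger parallel gripper is mounted at the origin on the work surface. World frame = base frame: x ahead of the robot, y to its left, z up, the work surface at z = 0. Lengths are in mm, angles in rad, forces in N, time in s.
With the tool pointing down it reaches from about 350 to 975 mm from the base axis. Payload 7.1 kg.
Tool frame: the origin (TCP) lies on the mounting face of the last link; the fingertips stand 182 mm ahead of it and the grasp point (between the pads) lies 163 mm ahead of it (ctrl.tcp_to_tips is the distance from the TCP to the fingertips, in mm); z points along the fingers, y is the direction in which the jaws open and shut (so a half turn about z gives the same grasp; the last joint's range is limited). The gripper opens to 88 mm and grips with 3 to 60 N. Pads are 20 mm wide; open, the fingers measure 115 mm over their backs; the gripper's body (75 mm by 178 mm) begins 61 mm behind the grasp point.
Start: joints at [1.172, 0.423, 1.63, -0, 1.089, -0.019], TCP at [231.677, 580.458, 404.675] pointing down, gripper open.
Joint ranges: [-3, 3], [-0.9, 2.11], [0.09, 2.58], [-1.31, 4.45], [0.11, 2.69], [-2.54, 2.54]. Speed limits (rad/s): [2.39, 2.39, 3.01, 3.14, 3.14, 3.14].

### API

Orientations are given as a rotation vector (axis times angle).
In Python, from workcell import ctrl gives the robot as it stands. The module is installed in compiled form; this text tells all that it offers.
- The arm moves only by the tool send_rows, never from a script. Its argument "commands" is a list of rows, each an object with "translation": the shift along the world's x, y, z normalised to -1 to 1, where 1 is 0.1 m, a list of three; "twist": the turn, a rotation vector about the world's x, y, z normalised to -1 to 1, where 1 is 0.5 rad, a list of three. A call has exactly 10 rows; each row is the pose to reach, as a shift and turn from the pose commanded when the call began; what a row does not reach only later rows make up. A row lasts 1/10 s, in which the tool goes at most 50 mm and 8.59 degrees, less where a joint would pass 70% of its speed; a pose out of reach is approached as far as the arm can. A call with a number of a shift or a turn outside -1 to 1 is refused whole. A call with a gripper value outside its range is refused whole. "grip" is the closure, from -1 (fully open) to 1 (shut), set as the call begins (left out, the last holds). The fingers move at their own pace and stop on an object; the grip force is fixed at half the most. Time passes only in rows, so rows that repeat a pose let the fingers close, or fill a call up. It gives the time, the measured TCP pose, the force and the opening at its end, in the units of the state.
- ctrl.get_obs(): the state, without advancing time (a new reading comes with each control period).
- ctrl.get_image(name): name is "scene" or "side" or "wrist"; returns a dict with "img" (480x640x3 uint8, red, green, blue), "intrinsics" (3x3 intrinsics, pixels), "dist" ([k1, k2, p1, p2, k3] as OpenCV has them; the pictures are not rectified), "cam_to_world" (4x4, takes a point from camera to world coordinates). Camera axes: x right, y down, z forward; pixel columns grow to the right and rows downward; lengths in mm; the calibration is good to about 2 mm. A picture is of the moment at which its call begins. There is no depth.
- ctrl.close_job(): hands the job in, once; it reports no verdict.
The state is a dict: "t": time; "qpos": joint angles; "qvel": joint speeds; "joint_torque": joint torques, N m; "ee_pos": TCP position; "orientation": TCP orientation; "ft_force": force on the tool from outside, world axes, zero at the start; "moment": the same for the moment, N m; "width": finger opening in mm.
Only numpy, scipy, OpenCV 4.12 (cv2) and the standard library are available. Lean on these libraries where they do the work, as an engineer would, in place of code of your own. Each camera call takes 0.05 s, during which the arm holds its last target. There are 200 camera calls.

### The job

By trial fitting, find the spacer that slides snugly into the gap of the printer's belt tensioner, so that the sprung red idler block holds it firmly against the aluminium bracket, and leave it there upright, roughly centred across the bracket's width, pushed fully home onto the base plate. Feel your way and never force one that will not go in; spacers that are too thick or sit loose go back standing in the grey tray. Leave the other things on the bench where they are.

Things in the scene. Friction and masses are not known exactly. Their poses are not given: they have to be found in the camera images.
- tensioner: Belt tensioner, bolted down: dark steel base plate 100 (its x) by 190 (its y) by 12 mm. Origin: centre of its underside, on the bench; z up. On it from -y to +y: aluminium bracket, spacer gap, red sprung idler block (mirror image of the bracket, facing it), its black mount, black motor. The free gap is not known, 18.6 to 27.3 mm: the mount is bolted on anew each time.
- bracket: Fixed aluminium bracket, 60 mm wide (x), 24 mm deep, 30 mm tall above the base plate. Origin: on its working face, mid width, level with the base plate's top (12 mm above the bench); axes as the tensioner's, the gap lies to +y. The face is vertical up to 16 mm, then flares back 5 mm to -y at the top, as does the idler to +y. A spacer fully home has its origin at this level.
- bracket_top (a point): Point straight above the bracket's origin, level with the tops of bracket and idler (42 mm above the bench). The idler is sprung towards the bracket against a stop: it gives way to +y at 3 N, takes 0.5 N more per mm, and stops dead after 4.2 mm.
- motor_shaft (a point): Top of the motor's shaft, 68 mm above the bench; motor 42 mm square, 50 mm high. How spacers fit: thinner than the free gap drops in loose; up to 4.2 mm thicker than it goes in and is held snug by the idler's spring; still thicker sticks in the flared mouth. At least one of the three always fits snugly.
- tray: Grey tray, fixed, 110 (its x) by 260 mm (its y), rim 12 mm high, walls 4 mm, inner floor 4 mm above the bench. Origin: centre of its underside. The spacers start standing in it in a row along y, about 80 mm apart, their axes within 0.15 rad of the tray's; a small loose steel bearing (22 mm) lies there too.
- spacer_blue: Spacer, blue grip tab, 22 mm thick, loose, about 0.1 kg. Aluminium block 36 (its x) by 22 (its y) by 40 mm tall, upright, with a coloured tab on top, 24 (x) by 14 (y) by 32 mm tall, centred; 72 mm in all. Origin: centre of underside; z up. Pinch the tab across its 14 mm so that the fingers stay above the block. Same either way round.
- spacer_white: Spacer, white grip tab, 25 mm thick, loose, about 0.1 kg. Aluminium block 36 (its x) by 25 (its y) by 40 mm tall, upright, with a coloured tab on top, 24 (x) by 14 (y) by 32 mm tall, centred; 72 mm in all. Origin: centre of underside; z up. Pinch the tab across its 14 mm so that the fingers stay above the block. Same either way round.
- spacer_orange: Spacer, orange grip tab, 28 mm thick, loose, about 0.1 kg. Aluminium block 36 (its x) by 28 (its y) by 40 mm tall, upright, with a coloured tab on top, 24 (x) by 14 (y) by 32 mm tall, centred; 72 mm in all. Origin: centre of underside; z up. Pinch the tab across its 14 mm so that the fingers stay above the block. Same either way round.
- glue_stick: Bystander: yellow upright glue container, 32 mm diameter, 95 mm tall. Origin: centre of its underside.
- fan: Bystander: small white square cooling fan lying flat, 40 x 40 x 12 mm. Origin: centre of its underside.
- bolt_cup: Bystander: white cup, 60 mm diameter, 45 mm tall. Origin: centre of its underside.
- scraper: Bystander: scraper (spatula) lying on the bench, 200 mm long. Origin: on its length, underside.
- screwdriver: Bystander: screwdriver lying on the bench, 160 mm long. Origin: on its length, underside.

How it is judged (in metres and radians):
At the end, for the whole second after the job is handed in: One spacer stands upright (0.08 rad) in the gap, at most 2.5 mm above the base plate, within 12 mm of the bracket's middle, at rest, pressed on the bracket by the idler with over 1.5 N; the other two stand upright (0.15 rad), at rest, on the tray floor (((z of spacer_blue in the frame of tensioner below 0.0145 m and x of spacer_blue in the frame of tensioner between -0.012 and 0.012 m and y of spacer_blue in the frame of tensioner between -0.05 and -0.025 m and angle between spacer_blue's own z axis and vertical below 0.08 rad and contact force between spacer_blue and bracket above 1.5 N and linear speed of each of spacer_blue, spacer_white, spacer_orange below 0.02 m/s and x of spacer_white in the frame of tray between -0.05 and 0.05 m and y of spacer_white in the frame of tray between -0.125 and 0.125 m and height (world z) of each of spacer_white, spacer_orange below 0.012 m and angle between each of spacer_white, spacer_orange's own z axis and vertical below 0.15 rad and x of spacer_orange in the frame of tray between -0.05 and 0.05 m and y of spacer_orange in the frame of tray between -0.125 and 0.125 m) or (z of spacer_white in the frame of tensioner below 0.0145 m and x of spacer_white in the frame of tensioner between -0.012 and 0.012 m and y of spacer_white in the frame of tensioner between -0.05 and -0.025 m and angle between spacer_white's own z axis and vertical below 0.08 rad and contact force between spacer_white and bracket above 1.5 N and linear speed of each of spacer_white, spacer_blue, spacer_orange below 0.02 m/s and x of spacer_blue in the frame of tray between -0.05 and 0.05 m and y of spacer_blue in the frame of tray between -0.125 and 0.125 m and height (world z) of each of spacer_blue, spacer_orange below 0.012 m and angle between each of spacer_blue, spacer_orange's own z axis and vertical below 0.15 rad and x of spacer_orange in the frame of tray between -0.05 and 0.05 m and y of spacer_orange in the frame of tray between -0.125 and 0.125 m) or (z of spacer_orange in the frame of tensioner below 0.0145 m and x of spacer_orange in the frame of tensioner between -0.012 and 0.012 m and y of spacer_orange in the frame of tensioner between -0.05 and -0.025 m and angle between spacer_orange's own z axis and vertical below 0.08 rad and contact force between spacer_orange and bracket above 1.5 N and linear speed of each of spacer_orange, spacer_blue, spacer_white below 0.02 m/s and x of spacer_blue in the frame of tray between -0.05 and 0.05 m and y of spacer_blue in the frame of tray between -0.125 and 0.125 m and height (world z) of each of spacer_blue, spacer_white below 0.012 m and angle between each of spacer_blue, spacer_white's own z axis and vertical below 0.15 rad and x of spacer_white in the frame of tray between -0.05 and 0.05 m and y of spacer_white in the frame of tray between -0.125 and 0.125 m))); the robot touches nothing.
It fails at once if a spacer is forced: more than 40 N against the tensioner or its bracket (contact force between any of spacer_blue, spacer_white, spacer_orange and tensioner above 40 N).
It fails at once if the gripper or arm pushes on the tensioner with more than 15 N (contact force between any of the fingers, the arm and tensioner above 15 N).
It fails at once if a bystander on the bench (glue container, fan, cup, scraper, screwdriver) is displaced by more than 30 mm (distance of any of glue_stick, fan, bolt_cup, scraper, screwdriver from where it was at the start of the episode above 0.03 m).
It also fails if it takes over 72 s, if anything falls off the work surface, if the arm or the gripper's body presses on something with over 40 N, if the wrist force passes 120 N, or if a joint passes its speed limit or range.

## Working session

There is one attempt and no reset: what is moved stays moved. The work goes in short steps, Python scripts to look and compute and a tool call to move; the robot and the scene stay as the last step left them, time stands still between calls to the robot, and variables do not carry over. Pictures are saved under pics/ and viewed, about 8 in all and at most 12, crops included, and the job is handed in when it is done.

Besides the shell and the picture viewer there is one more tool, called after "Emit:" by a JSON object that holds its "method" and its "body". send_rows: Moves the arm, as the interface text tells. Its arguments: {"type":"object","properties":{"commands":{"type":"array","items":{"type":"object","properties":{"translation":{"type":"array","items":{"type":"number"}},"twist":{"type":"array","items":{"type":"number"}}}}},"grip":{"type":"number"}},"required":["commands"]}

```bash
mkdir -p pics
cat > h.py <<'E'
import numpy as np, cv2
from workcell import ctrl
from scipy.spatial.transform import Rotation as R
def ray(im,uv):
    K=np.array(im["intrinsics"],float);d=np.array(im["dist"],float);T=np.array(im["cam_to_world"])
    p=cv2.undistortPoints(np.array(uv,float).reshape(-1,1,2),K,d).reshape(-1,2)
    r=np.c_[p,np.ones(len(p))]@T[:3,:3].T
    return T[:3,3],r
def onz(im,uv,z):
    o,r=ray(im,uv); return o+r*((z-o[2])/r[:,2])[:,None]
def proj(im,P):
    T=np.linalg.inv(np.array(im["cam_to_world"]));P=np.array(P,float).reshape(-1,3)
    return cv2.projectPoints(P,cv2.Rodrigues(T[:3,:3])[0],T[:3,3],np.array(im["intrinsics"],float),np.array(im["dist"],float))[0].reshape(-1,2)
def snap(n,f):
    im=ctrl.get_image(n);cv2.imwrite(f"pics/{f}.png",im["img"][:,:,::-1]);np.save(f"pics/{f}.npy",im,allow_pickle=True);return im
def load(f): return np.load(f"pics/{f}.npy",allow_pickle=True).item()
E
python3 - <<'E'
from h import *
for n in("scene","side","wrist"):
    im=snap(n,n+"0");T=np.array(im["cam_to_world"]);print(n,T[:3,3].round(),T[:3,2].round(2))
print(ctrl.get_obs())
E
```

```text
scene [1162. -343.  536.] [-0.72  0.43 -0.55]
side [ 426. -659.  648.] [ 0.17  0.74 -0.65]
wrist [161. 609. 383.] [ 0.25 -0.1  -0.96]
{'t': 0.15, 'qpos': array([ 1.17203138e+00,  4.23674206e-01,  1.63048696e+00, -2.87742560e-05,
        1.08862795e+00, -1.90060777e-02]), 'qvel': array([-3.87026297e-04, -1.47931948e-03, -3.77875930e-03, -3.89271935e-05,
        9.69560089e-04, -1.12642259e-03]), 'joint_torque': array([-2.42042815e-04, -5.44979060e+01, -2.73917860e+01,  6.44396036e-02,
        2.04463344e-02, -4.60484182e-05]), 'ee_pos': array([231.58527826, 580.28188832, 404.08539058]), 'orientation': array([-5.92882926e-01, -3.08491306e+00,  1.84671566e-03]), 'ft_force': array([-0.27629758,  0.45914265,  0.1156601 ]), 'moment': array([ 0.02989197, -0.00857006, -0.01756067]), 'width': 88.08074187704636}
```

View pics/scene0.png

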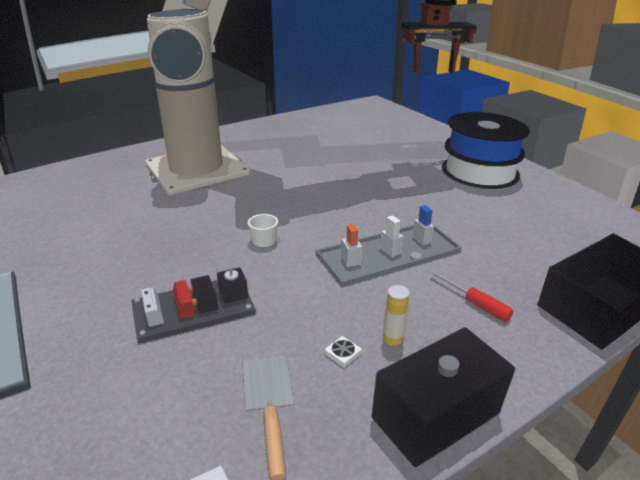

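View pics/side0.png

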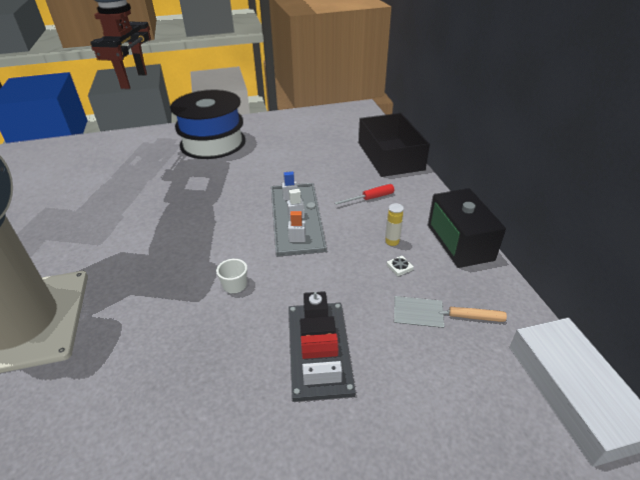

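The scene view shows the tensioner around (195,295), with its bracket at (150,305) and red idler at (184,298). The tray is around (390,250), with the orange, white and blue spacers at (352,245), (393,235) and (425,225). The side view shows the same layout. Next, rough positions.

Run:
```python
from h import *
s=load("side0");c=load("scene0")
print("plate side",onz(s,[(290,307),(345,305),(353,392),(293,397)],12)[:,:2].round())
print("tray side",onz(s,[(273,185),(316,183),(325,248),(277,252)],12)[:,:2].round())
print("tray scene",onz(c,[(317,250),(430,229),(460,246),(341,279)],12)[:,:2].round())
print("plate scene",onz(c,[(133,308),(245,283),(254,310),(140,334)],12)[:,:2].round())
print("tabs side",onz(s,[(289,173),(295,190),(296,212)],72)[:,:2].round())
print("tabs scene",onz(c,[(352,227),(393,219),(425,208)],72)[:,:2].round())
w=load("wrist0");o=ctrl.get_obs();T=np.array(w["cam_to_world"])
Rt=R.from_rotvec(o["orientation"]).as_matrix()
print(Rt.round(3));print("cam in tool",(Rt.T@(T[:3,3]-o["ee_pos"])).round(1));print((Rt.T@T[:3,:3]).round(3));print(w["intrinsics"],w["dist"])
```

```text
plate side [[ 500. -102.]
 [ 601. -124.]
 [ 562. -299.]
 [ 469. -285.]]
tray side [[538. 315.]
 [647. 295.]
 [605.  42.]
 [503.  56.]]
tray scene [[504.  61.]
 [560. 296.]
 [637. 303.]
 [602.  50.]]
plate scene [[ 490. -285.]
 [ 525.  -97.]
 [ 597. -115.]
 [ 558. -291.]]
tabs side [[574. 265.]
 [573. 189.]
 [558. 106.]]
tabs scene [[550. 107.]
 [566. 188.]
 [566. 267.]]
[[-0.929  0.371 -0.   ]
 [ 0.371  0.929 -0.001]
 [-0.    -0.001 -1.   ]]
cam in tool [76.   0.6 21.1]
[[ 0.    -0.962 -0.274]
 [ 1.     0.     0.   ]
 [-0.    -0.274  0.962]]
[[336.12123968   0.         322.6384484 ]
 [  0.         336.12123968 239.0035938 ]
 [  0.           0.           1.        ]] [0.01166133 0.         0.         0.         0.        ]
```

Emit:
{"method": "send_rows", "body": {"commands": [{"translation":[0.085,-0.1,0],"twist":[0,0,0.05]},{"translation":[0.17,-0.2,0],"twist":[0,0,0.1]},{"translation":[0.255,-0.3,0],"twist":[0,0,0.15]},{"translation":[0.34,-0.4,0],"twist":[0,0,0.2]},{"translation":[0.425,-0.5,0],"twist":[0,0,0.25]},{"translation":[0.51,-0.6,0],"twist":[0,0,0.3]},{"translation":[0.595,-0.7,0],"twist":[0,0,0.35]},{"translation":[0.68,-0.8,0],"twist":[0,0,0.4]},{"translation":[0.765,-0.9,0],"twist":[0,0,0.45]},{"translation":[0.85,-1,0],"twist":[0,0,0.5]}], "grip": -0.2}}

```text
t: 1.15
ee_pos: [316.9, 479.9, 404.4]
orientation: [-0.202, -3.135, 0.001]
ft_force: [-0.1, 0.4, 0.4]
width: 52.6
```

Emit:
{"method": "send_rows", "body": {"commands": [{"translation":[0.085,-0.1,0],"twist":[0,0,0]},{"translation":[0.17,-0.2,0],"twist":[0,0,0]},{"translation":[0.255,-0.3,0],"twist":[0,0,0]},{"translation":[0.34,-0.4,0],"twist":[0,0,0]},{"translation":[0.425,-0.5,0],"twist":[0,0,0]},{"translation":[0.51,-0.6,0],"twist":[0,0,0]},{"translation":[0.595,-0.7,0],"twist":[0,0,0]},{"translation":[0.68,-0.8,0],"twist":[0,0,0]},{"translation":[0.765,-0.9,0],"twist":[0,0,0]},{"translation":[0.85,-1,0],"twist":[0,0,0]}]}}

```text
t: 2.15
ee_pos: [402.4, 379.6, 404.7]
orientation: [0.204, 3.135, 0.0]
ft_force: [-0.1, 0.1, -0.1]
width: 53.1
```

Emit:
{"method": "send_rows", "body": {"commands": [{"translation":[0.085,-0.1,0],"twist":[0,0,0]},{"translation":[0.17,-0.2,0],"twist":[0,0,0]},{"translation":[0.255,-0.3,0],"twist":[0,0,0]},{"translation":[0.34,-0.4,0],"twist":[0,0,0]},{"translation":[0.425,-0.5,0],"twist":[0,0,0]},{"translation":[0.51,-0.6,0],"twist":[0,0,0]},{"translation":[0.595,-0.7,0],"twist":[0,0,0]},{"translation":[0.68,-0.8,0],"twist":[0,0,0]},{"translation":[0.765,-0.9,0],"twist":[0,0,0]},{"translation":[0.85,-1,0],"twist":[0,0,0]}]}}

```text
t: 3.15
ee_pos: [487.4, 279.6, 404.7]
orientation: [0.204, 3.135, 0.0]
ft_force: [-0.2, -0.1, -0.3]
width: 52.7
```

Emit:
{"method": "send_rows", "body": {"commands": [{"translation":[0.1,-0.12,0],"twist":[0,0,0]},{"translation":[0.2,-0.24,0],"twist":[0,0,0]},{"translation":[0.3,-0.36,0],"twist":[0,0,0]},{"translation":[0.4,-0.48,0],"twist":[0,0,0]},{"translation":[0.5,-0.6,0],"twist":[0,0,0]},{"translation":[0.6,-0.72,0],"twist":[0,0,0]},{"translation":[0.7,-0.84,0],"twist":[0,0,0]},{"translation":[0.78,-0.94,0],"twist":[0,0,0]},{"translation":[0.85,-1,0],"twist":[0,0,0]},{"translation":[0.85,-1,0],"twist":[0,0,0]}]}}

```text
t: 4.15
ee_pos: [572.5, 179.7, 404.7]
orientation: [0.206, 3.135, 0.0]
ft_force: [-0.9, -0.3, 0.7]
width: 52.4
```

Run:
```python
from h import *
snap("wrist","w1");o=ctrl.get_obs();print(o["t"],o["ee_pos"],o["orientation"],o["ft_force"],o["width"])
```

```text
4.2 [571.99586866 180.1432183  404.5505866 ] [-2.04972692e-01 -3.13468901e+00 -1.10409284e-04] [-0.51085465 -0.40209631 -0.92157771] 52.522477093254416
```

View pics/w1.png

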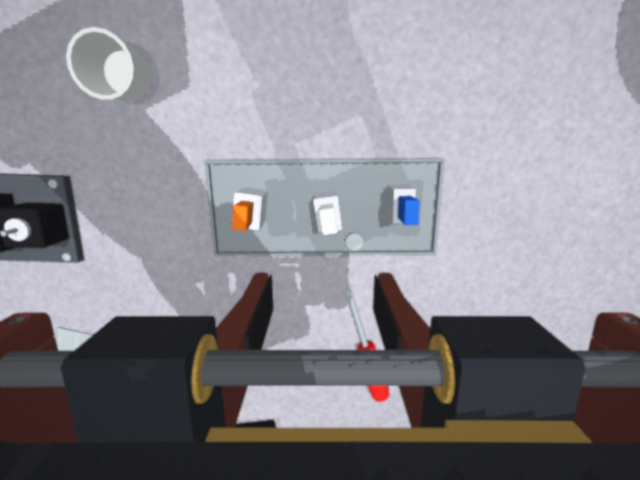

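The wrist view shows the tray with corners at (208,160), (442,158), (435,254), (216,254). The tabs are orange at (242,213), white at (328,216) and blue at (409,209). The bearing is near (354,241).

Run:
```python
from h import *
w=load("w1")
img=w["img"][150:265,200:450,::-1]
cv2.imwrite("pics/w1c.png",cv2.resize(img,None,fx=3.2,fy=3.2,interpolation=cv2.INTER_CUBIC))
P=onz(w,[(208,160),(442,158),(435,254),(216,254)],12);print(P.round(),P.mean(0).round())
```

```text
[[499.  66.  12.]
 [530. 316.  12.]
 [638. 304.  12.]
 [605.  51.  12.]] [568. 184.  12.]
```

View pics/w1c.png

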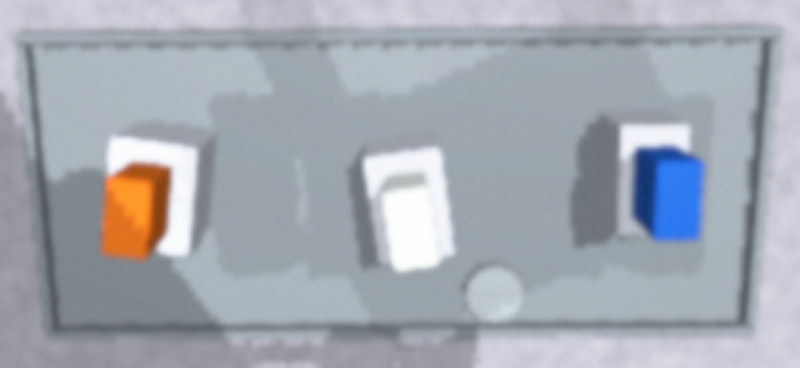

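The crop shows all three spacers standing. The white tab top is at crop (411,228), orange at (127,229) and blue at (677,200).

```bash
cat > w.py <<'E'
from h import *
w=load("w1")
def f(p,z): return onz(w,np.array(p,float)/3.2+[200,150],z)[:,:2]
d={"white":([(380,190),(431,183),(441,263),(396,271)],[(362,158),(440,147),(455,252)]),
"orange":([(107,203),(153,203),(148,258),(102,253)],[(108,138),(198,148),(188,255)]),
"blue":([(652,160),(702,155),(700,240),(655,240)],[(690,122),(620,125),(618,235)])}
for k,(t,b) in d.items():
    T=f(t,76);B=f(b,44);yaw=lambda v:np.arctan2(-v[0],v[1]); yx=lambda v:np.arctan2(v[1],v[0])
    sg=-1 if k=="blue" else 1
    print(k,"tab c",T.mean(0).round(1),"tab yaw",yx(T[3]-T[0]).round(3),yx(T[2]-T[1]).round(3),"blk yaws",yaw(sg*(B[1]-B[0])).round(3),yx(B[2]-B[1]).round(3),
     "blk dims",np.linalg.norm(B[1]-B[0]).round(1),np.linalg.norm(B[2]-B[1]).round(1),"blk c",((B[0]+B[2])/2).round(1))
E
python3 w.py
```

```text
white tab c [568. 187.] tab yaw 0.059 0.002 blk yaws 0.01 0.023 blk dims 25.0 34.7 blk c [568.1 186.6]
orange tab c [557.8 104.3] tab yaw -0.3 -0.28 blk yaws -0.242 -0.273 blk dims 28.4 35.3 blk c [554.6 104.1]
blue tab c [569.8 264.5] tab yaw -0.027 -0.074 blk yaws -0.089 -0.09 blk dims 22.0 35.6 blk c [569.8 265. ]
```

Emit:
{"method": "send_rows", "body": {"commands": [{"translation":[-0.01,0.02,-0.1],"twist":[0,0,0.06]},{"translation":[-0.02,0.04,-0.2],"twist":[0,0,0.12]},{"translation":[-0.035,0.065,-0.3],"twist":[0,0,0.18]},{"translation":[-0.035,0.065,-0.4],"twist":[0,0,0.24]},{"translation":[-0.035,0.065,-0.5],"twist":[0,0,0.29]},{"translation":[-0.035,0.065,-0.6],"twist":[0,0,0.29]},{"translation":[-0.035,0.065,-0.7],"twist":[0,0,0.29]},{"translation":[-0.035,0.065,-0.8],"twist":[0,0,0.29]},{"translation":[-0.035,0.065,-0.9],"twist":[0,0,0.29]},{"translation":[-0.035,0.065,-1],"twist":[0,0,0.29]}], "grip": 0.2}}

```text
t: 5.2
ee_pos: [568.2, 186.9, 303.9]
orientation: [-0.024, 3.141, 0.0]
ft_force: [-0.7, 0.3, 0.5]
width: 35.2
```

Emit:
{"method": "send_rows", "body": {"commands": [{"translation":[0,0,-0.1],"twist":[0,0,0]},{"translation":[0,0,-0.2],"twist":[0,0,0]},{"translation":[0,0,-0.3],"twist":[0,0,0]},{"translation":[0,0,-0.4],"twist":[0,0,0]},{"translation":[0,0,-0.48],"twist":[0,0,0]},{"translation":[0,0,-0.56],"twist":[0,0,0]},{"translation":[0,0,-0.62],"twist":[0,0,0]},{"translation":[0,0,-0.68],"twist":[0,0,0]},{"translation":[0,0,-0.71],"twist":[0,0,0]},{"translation":[0,0,-0.73],"twist":[0,0,0]}]}}

```text
t: 6.2
ee_pos: [568.2, 186.9, 231.4]
orientation: [0.024, -3.141, 0.0]
ft_force: [0.2, 0.7, 0.6]
width: 35.2
```

Run:
```python
from h import *
snap("wrist","w2");o=ctrl.get_obs();print(o["t"],o["ee_pos"],o["orientation"],o["ft_force"],o["width"])
```

```text
6.25 [568.12725071 186.94138054 231.32187994] [ 2.38223721e-02 -3.14127684e+00  7.69644860e-05] [-0.18105643 -0.30914884 -0.29847678] 34.67159470474578
```

View pics/w2.png

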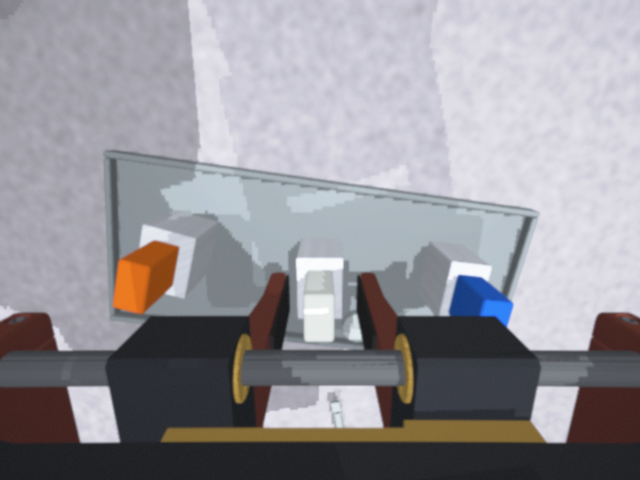

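The white spacer is centred and square between the fingers at (320,300). Closing, lifting and carrying it to the tensioner.

Emit:
{"method": "send_rows", "body": {"commands": [{"translation":[0,0,0],"twist":[0,0,0]},{"translation":[0,0,0],"twist":[0,0,0]},{"translation":[0,0,0],"twist":[0,0,0]},{"translation":[0,0,0],"twist":[0,0,0]},{"translation":[0,0,0],"twist":[0,0,0]},{"translation":[0,0,0],"twist":[0,0,0]},{"translation":[0,0,0.05],"twist":[0,0,0]},{"translation":[0,0,0.1],"twist":[0,0,0]},{"translation":[0,0,0.15],"twist":[0,0,0]},{"translation":[0,0,0.25],"twist":[0,0,0]}], "grip": 1}}

```text
t: 7.25
ee_pos: [568.0, 186.9, 256.9]
orientation: [0.024, -3.141, 0.0]
ft_force: [-0.2, -1.0, -1.2]
width: 14.2
```

Emit:
{"method": "send_rows", "body": {"commands": [{"translation":[0,0,0.1],"twist":[0,0,0]},{"translation":[0,0,0.2],"twist":[0,0,0]},{"translation":[0,-0.02,0.3],"twist":[0,0,-0.03]},{"translation":[0,-0.1,0.4],"twist":[0,0,-0.06]},{"translation":[0,-0.2,0.5],"twist":[0,0,-0.1]},{"translation":[-0.03,-0.32,0.6],"twist":[0,0,-0.14]},{"translation":[-0.06,-0.45,0.7],"twist":[0,0,-0.18]},{"translation":[-0.08,-0.6,0.8],"twist":[0,0,-0.22]},{"translation":[-0.1,-0.8,0.9],"twist":[0,0,-0.26]},{"translation":[-0.12,-1,1],"twist":[0,0,-0.29]}]}}

```text
t: 8.25
ee_pos: [555.7, 85.4, 357.5]
orientation: [-0.206, -3.135, 0.0]
ft_force: [0.6, -0.3, -0.9]
width: 13.8
```

Emit:
{"method": "send_rows", "body": {"commands": [{"translation":[0,-0.1,0.03],"twist":[0,0,0]},{"translation":[0,-0.2,0.05],"twist":[0,0,0]},{"translation":[0,-0.3,0.1],"twist":[0,0,0]},{"translation":[0,-0.4,0.15],"twist":[0,0,0]},{"translation":[0,-0.5,0.2],"twist":[0,0,0]},{"translation":[0,-0.6,0.2],"twist":[0,0,0]},{"translation":[0,-0.7,0.2],"twist":[0,0,0]},{"translation":[0,-0.8,0.2],"twist":[0,0,0]},{"translation":[0,-0.9,0.2],"twist":[0,0,0]},{"translation":[0,-1,0.2],"twist":[0,0,0]}]}}

```text
t: 9.25
ee_pos: [556.1, -13.9, 376.5]
orientation: [-0.204, -3.135, 0.0]
ft_force: [-0.1, 0.3, -1.5]
width: 14.0
```

Emit:
{"method": "send_rows", "body": {"commands": [{"translation":[0,-0.1,0],"twist":[0,0,0]},{"translation":[0,-0.2,0],"twist":[0,0,0]},{"translation":[0,-0.3,0],"twist":[0,0,0]},{"translation":[0,-0.4,0],"twist":[0,0,0]},{"translation":[0,-0.5,0],"twist":[0,0,0]},{"translation":[0,-0.6,0],"twist":[0,0,0]},{"translation":[0,-0.7,0],"twist":[0,0,0]},{"translation":[0,-0.8,0],"twist":[0,0,0]},{"translation":[0,-0.9,0],"twist":[0,0,0]},{"translation":[0,-1,0],"twist":[0,0,0]}]}}

```text
t: 10.25
ee_pos: [556.2, -113.9, 376.7]
orientation: [0.204, 3.135, -0.0]
ft_force: [-0.2, 0.0, -0.6]
width: 13.6
```

Emit:
{"method": "send_rows", "body": {"commands": [{"translation":[0,-0.12,0],"twist":[0,0,0]},{"translation":[0,-0.24,0],"twist":[0,0,0]},{"translation":[0,-0.36,0],"twist":[0,0,0]},{"translation":[0,-0.48,0],"twist":[0,0,0]},{"translation":[0,-0.6,0],"twist":[0,0,0]},{"translation":[0,-0.72,0],"twist":[0,0,0]},{"translation":[0,-0.84,0],"twist":[0,0,0]},{"translation":[0,-0.94,0],"twist":[0,0,0]},{"translation":[0,-1,0],"twist":[0,0,0]},{"translation":[0,-1,0],"twist":[0,0,0]}]}}

```text
t: 11.25
ee_pos: [556.2, -213.8, 376.6]
orientation: [0.205, 3.135, -0.0]
ft_force: [-0.2, 0.2, -1.0]
width: 13.9
```

Run:
```python
from h import *
w=snap("wrist","w3");o=ctrl.get_obs();print(o["t"],o["ee_pos"],o["orientation"],o["ft_force"],o["width"])
cv2.imwrite("pics/w3c.png",cv2.resize(w["img"][130:380,180:480,::-1],None,fx=2.4,fy=2.4,interpolation=cv2.INTER_CUBIC))
```

```text
11.3 [ 556.11984477 -213.33937464  376.60149549] [-2.04708585e-01 -3.13481436e+00 -2.34704517e-04] [ 0.46049585  0.64897212 -0.33226351] 13.793450607151836
```

View pics/w3c.png

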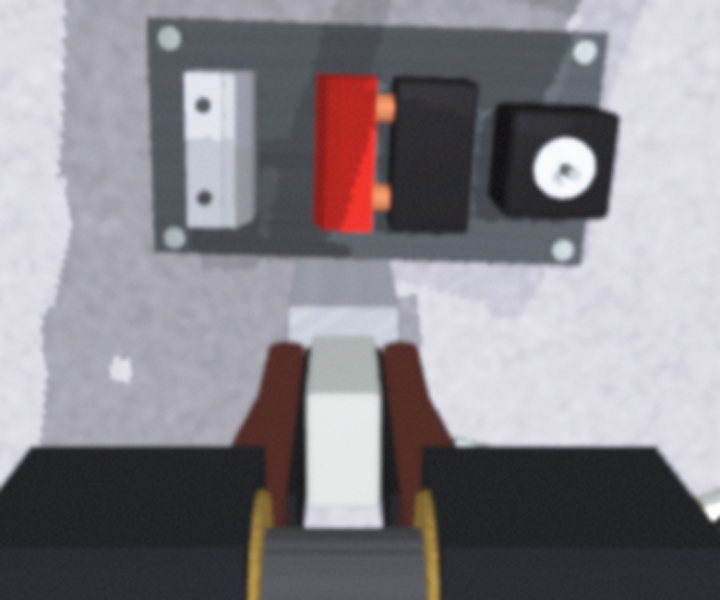

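The crop shows an empty gap: bracket face foot at crop x≈255 (rows 70–225) and red idler nose at x≈316. The plate corners are at (148,18), (607,34), (580,265), (155,250). The held white spacer is square in the fingers.

Run:
```python
from h import *
w=load("w3");im=w["img"].astype(int)
f=lambda p,z:onz(w,np.array(p,float)/2.4+[180,130],z)
P=f([(148,18),(607,34),(580,265),(155,250)],12);c=P.mean(0);print(P.round(1),c.round(1))
yv=(P[1]-P[0]+P[2]-P[3]);xv=(P[3]-P[0]+P[2]-P[1]);print("yaw",np.arctan2(-yv[0],yv[1]),np.arctan2(xv[1],xv[0]))
# pixel profiles across gap
for r in (170,185,200,212): print(r,[tuple(im[r,k]) for k in range(268,318,1)][:0], im[r,255:316,0].tolist())
yaw=(np.arctan2(-yv[0],yv[1])+np.arctan2(xv[1],xv[0]))/2
ex=np.array([np.cos(yaw),np.sin(yaw),0]);ey=np.array([-np.sin(yaw),np.cos(yaw),0])
for n,p,z in (("br foot",[(256,75),(255,150),(254,222)],12),("idl nose",[(316,80),(316,150),(315,222)],28),("br top ends",[(183,72),(187,228)],42),("idl ends",[(345,74),(345,233)],42)):
    Q=f(p,z);print(n,[(round((q-c)@ex,1),round((q-c)@ey,1)) for q in Q], Q.mean(0).round(1))
```

```text
[[ 465.8 -280.8   12. ]
 [ 496.4  -95.9   12. ]
 [ 593.6 -111.6   12. ]
 [ 562.3 -297.    12. ]] [ 529.5 -196.3   12. ]
yaw -0.16556712286917669 -0.1632118046481904
170 [] [95, 142, 200, 223, 225, 225, 219, 203, 181, 174, 180, 197, 217, 224, 226, 227, 220, 214, 213, 217, 217, 212, 197, 171, 155, 155, 154, 153, 150, 143, 127, 106, 86, 82, 81, 82, 82, 85, 85, 82, 83, 85, 82, 84, 82, 81, 82, 83, 79, 81, 77, 74, 74, 74, 74, 86, 108, 125, 134, 137, 143]
185 [] [92, 125, 179, 214, 224, 225, 225, 226, 225, 225, 224, 224, 224, 225, 226, 226, 219, 205, 207, 215, 216, 212, 196, 169, 156, 154, 153, 153, 150, 142, 127, 106, 89, 85, 81, 85, 83, 82, 82, 83, 83, 82, 82, 83, 81, 79, 76, 73, 73, 73, 72, 71, 72, 72, 75, 95, 123, 135, 136, 139, 146]
200 [] [85, 99, 138, 176, 194, 196, 196, 198, 197, 197, 197, 196, 197, 197, 196, 196, 193, 187, 189, 191, 191, 188, 178, 160, 151, 149, 148, 146, 143, 138, 125, 104, 84, 76, 75, 78, 81, 82, 81, 79, 77, 73, 72, 74, 72, 71, 72, 73, 72, 72, 71, 72, 72, 70, 78, 98, 123, 136, 138, 143, 158]
212 [] [83, 90, 126, 172, 191, 189, 168, 126, 88, 75, 73, 80, 110, 153, 185, 194, 192, 184, 186, 190, 192, 188, 176, 162, 152, 149, 148, 145, 145, 141, 125, 104, 86, 79, 82, 81, 79, 81, 79, 77, 73, 71, 68, 69, 71, 71, 69, 73, 72, 70, 70, 70, 71, 71, 84, 105, 128, 136, 140, 148, 162]
br foot [(np.float64(-28.0), np.float64(-49.8)), (np.float64(3.2), np.float64(-50.1)), (np.float64(34.7), np.float64(-50.4))] [ 524.6 -246.3   12. ]
idl nose [(np.float64(-27.7), np.float64(-24.4)), (np.float64(0.0), np.float64(-23.7)), (np.float64(30.0), np.float64(-23.4))] [ 526.4 -219.9   28. ]
br top ends [(np.float64(-29.8), np.float64(-74.3)), (np.float64(30.9), np.float64(-74.0))] [ 518.  -269.6   42. ]
idl ends [(np.float64(-31.1), np.float64(-13.0)), (np.float64(30.8), np.float64(-10.9))] [ 527.4 -208.1   42. ]
```

Emit:
{"method": "send_rows", "body": {"commands": [{"translation":[-0.08,-0.05,0],"twist":[0,0,-0.02]},{"translation":[-0.16,-0.1,0],"twist":[0,0,-0.04]},{"translation":[-0.25,-0.15,-0.05],"twist":[0,0,-0.06]},{"translation":[-0.33,-0.2,-0.2],"twist":[0,0,-0.07]},{"translation":[-0.33,-0.2,-0.4],"twist":[0,0,-0.07]},{"translation":[-0.33,-0.2,-0.6],"twist":[0,0,-0.07]},{"translation":[-0.33,-0.2,-0.75],"twist":[0,0,-0.07]},{"translation":[-0.33,-0.2,-0.9],"twist":[0,0,-0.07]},{"translation":[-0.33,-0.2,-1],"twist":[0,0,-0.07]},{"translation":[-0.33,-0.2,-1],"twist":[0,0,-0.07]}]}}

```text
t: 12.3
ee_pos: [522.7, -232.9, 275.2]
orientation: [-0.258, -3.129, -0.001]
ft_force: [-0.7, 0.1, -0.8]
width: 13.9
```

Run:
```python
from h import *
w=snap("wrist","w4");o=ctrl.get_obs();print(o["t"],o["ee_pos"],o["orientation"],o["ft_force"],o["moment"],o["width"])
s=snap("side","s4")
a=cv2.resize(w["img"][150:350,180:480,::-1],None,fx=2,fy=2,interpolation=cv2.INTER_CUBIC)
p=proj(s,[[523,-233,45]])[0].astype(int);print(p)
b=cv2.resize(s["img"][p[1]-70:p[1]+80,p[0]-75:p[0]+75,::-1],(400,400),interpolation=cv2.INTER_CUBIC)[:, :200+0] if 0 else cv2.resize(s["img"][p[1]-75:p[1]+75,p[0]-37:p[0]+37,::-1],(197,400),interpolation=cv2.INTER_CUBIC)
cv2.imwrite("pics/w4c.png",np.hstack([a,b]))
```

```text
12.35 [ 523.08563398 -232.98652888  276.12947531] [-2.58381175e-01 -3.12985646e+00 -6.17926721e-04] [ 1.34738173  0.70063435 -0.29781771] [ 0.09015095 -0.02296006 -0.00800337] 14.258214246058525
[318 350]
```

View pics/w4c.png

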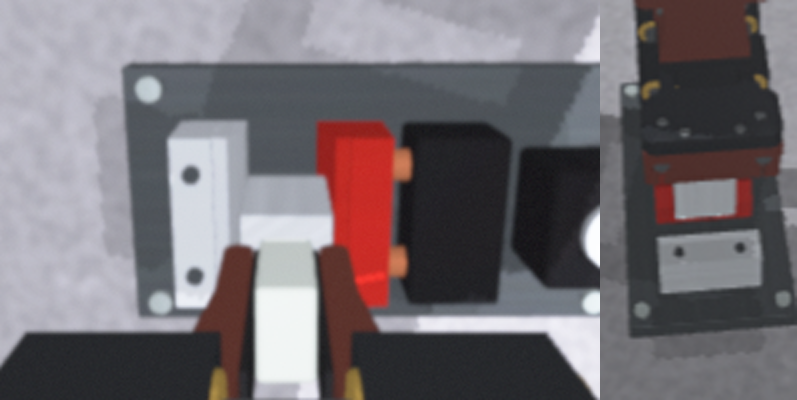

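The spacer hangs square above the gap. Its bottom edge spans x 240–330 in the crop, with the bracket foot at 246 and the idler nose at ~317. I'll measure that offset more closely.

Run:
```python
from h import *
w=load("w4");im=w["img"].astype(int);o=ctrl.get_obs()
Rt=R.from_rotvec([-0.25838,-3.12986,0]).as_matrix();tcp=np.array([523.1,-233.0,276.1])
for r in (222,228,234):
    print(r,im[r,288:350].tolist()[:0],"R",im[r,290:345,0].tolist(),"G",im[r,325:345,1].tolist())
for n,u,z in(("foot",(246+.5)/2+179.5,12),("nose",(317+.5)/2+179.5,28),("sp L",(240+.5)/2+179.5,48),("sp R",(330+.5)/2+179.5,48)):
    q=onz(w,[(u,232 if z<40 else 258)],z)[0];print(n,(Rt.T@(q-tcp)).round(1))
```

```text
222 [] R [212, 212, 204, 187, 170, 167, 163, 165, 164, 163, 162, 159, 147, 126, 101, 86, 82, 79, 81, 81, 81, 80, 81, 81, 81, 80, 80, 80, 82, 80, 81, 81, 79, 79, 81, 80, 80, 81, 82, 82, 81, 81, 80, 80, 82, 79, 82, 96, 118, 138, 146, 149, 149, 150, 150] G [86, 85, 86, 86, 86, 86, 86, 85, 85, 85, 84, 83, 75, 57, 39, 32, 35, 34, 35, 34]
228 [] R [214, 212, 206, 192, 175, 164, 166, 166, 164, 164, 161, 160, 150, 127, 101, 85, 81, 79, 80, 80, 81, 79, 82, 80, 80, 79, 79, 78, 82, 80, 78, 80, 78, 79, 79, 81, 79, 80, 80, 79, 80, 79, 80, 80, 78, 80, 81, 94, 119, 139, 145, 150, 149, 149, 148] G [85, 84, 85, 84, 83, 85, 83, 86, 85, 83, 83, 83, 74, 56, 38, 31, 35, 34, 32, 31]
234 [] R [213, 211, 207, 191, 174, 165, 166, 165, 164, 163, 162, 160, 148, 131, 103, 86, 81, 80, 81, 82, 80, 81, 83, 79, 81, 81, 82, 80, 81, 83, 81, 80, 82, 81, 82, 80, 82, 80, 79, 80, 80, 81, 81, 80, 80, 79, 82, 95, 119, 139, 148, 149, 149, 148, 150] G [86, 86, 85, 84, 85, 86, 85, 87, 85, 85, 85, 85, 77, 55, 40, 35, 33, 34, 32, 34]
foot [ 12.9 -13.7 264.1]
nose [ 17.1  12.  248.1]
sp L [  4.9 -13.7 228.1]
sp R [  4.9  15.4 228.1]
```

Emit:
{"method": "send_rows", "body": {"commands": [{"translation":[0,-0.005,-0.05],"twist":[0,0,0]},{"translation":[0,-0.005,-0.1],"twist":[0,0,0]},{"translation":[0,-0.005,-0.14],"twist":[0,0,0]},{"translation":[0,-0.005,-0.16],"twist":[0,0,0]},{"translation":[0,-0.005,-0.17],"twist":[0,0,0]},{"translation":[0,-0.005,-0.18],"twist":[0,0,0]},{"translation":[0,-0.005,-0.19],"twist":[0,0,0]},{"translation":[0,-0.005,-0.2],"twist":[0,0,0]},{"translation":[0,-0.005,-0.21],"twist":[0,0,0]},{"translation":[0,-0.005,-0.215],"twist":[0,0,0]}]}}

```text
t: 13.4
ee_pos: [523.3, -233.8, 255.3]
orientation: [0.258, 3.13, -0.001]
ft_force: [-0.9, -0.8, -0.4]
width: 13.7
```

```bash
cat > st.py <<'E'
from h import *
o=ctrl.get_obs();y=R.from_rotvec(o["orientation"]).as_matrix()[:,1]
print(round(o["t"],2),o["ee_pos"].round(2),"F",o["ft_force"].round(1),"F along jaw",round(float(o["ft_force"]@y),2),"M",o["moment"].round(2),"w",round(o["width"],1),"yaw",round(float(np.arctan2(-y[0],y[1])),4))
E
python3 st.py
```

```text
13.4 [ 523.28 -233.77  255.31] F [-0.9 -0.8 -0.4] F along jaw -0.96 M [-0.41  0.09  0.01] w 13.7 yaw -0.1646
```

Emit:
{"method": "send_rows", "body": {"commands": [{"translation":[0,0,-0.01],"twist":[0,0,0]},{"translation":[0,0,-0.015],"twist":[0,0,0]},{"translation":[0,0,-0.02],"twist":[0,0,0]},{"translation":[0,0,-0.025],"twist":[0,0,0]},{"translation":[0,0,-0.03],"twist":[0,0,0]},{"translation":[0,0,-0.035],"twist":[0,0,0]},{"translation":[0,0,-0.04],"twist":[0,0,0]},{"translation":[0,0,-0.045],"twist":[0,0,0]},{"translation":[0,0,-0.05],"twist":[0,0,0]},{"translation":[0,0,-0.05],"twist":[0,0,0]}]}}

```text
t: 14.4
ee_pos: [523.2, -233.5, 250.1]
orientation: [-0.259, -3.131, 0.0]
ft_force: [-0.2, -2.9, -1.3]
width: 13.6
```

```bash
python3 st.py;python3 st.py
```

```text
14.4 [ 523.17 -233.53  250.07] F [-0.2 -2.9 -1.3] F along jaw -2.9 M [-0.68  0.07 -0.  ] w 13.6 yaw -0.1648
14.4 [ 523.17 -233.53  250.07] F [-0.2 -2.9 -1.3] F along jaw -2.9 M [-0.68  0.07 -0.  ] w 13.6 yaw -0.1648
```

The idler is pushing at about −3 N along the jaw, with no vertical resistance. I'll shift slowly towards the bracket to feel whether there is play.

Emit:
{"method": "send_rows", "body": {"commands": [{"translation":[0,-0.002,0],"twist":[0,0,0]},{"translation":[0,-0.004,0],"twist":[0,0,0]},{"translation":[0,-0.006,0],"twist":[0,0,0]},{"translation":[0,-0.008,0],"twist":[0,0,0]},{"translation":[0,-0.008,0],"twist":[0,0,0]},{"translation":[0,-0.008,0],"twist":[0,0,0]},{"translation":[0,-0.008,0],"twist":[0,0,0]},{"translation":[0,-0.008,0],"twist":[0,0,0]},{"translation":[0,-0.008,0],"twist":[0,0,0]},{"translation":[0,-0.008,0],"twist":[0,0,0]}]}}

```text
t: 15.4
ee_pos: [523.1, -234.3, 250.2]
orientation: [-0.259, -3.131, -0.0]
ft_force: [-0.3, -0.1, -0.6]
width: 13.8
```

Emit:
{"method": "send_rows", "body": {"commands": [{"translation":[0,-0.002,0],"twist":[0,0,0]},{"translation":[0,-0.004,0],"twist":[0,0,0]},{"translation":[0,-0.006,0],"twist":[0,0,0]},{"translation":[0,-0.008,0],"twist":[0,0,0]},{"translation":[0,-0.008,0],"twist":[0,0,0]},{"translation":[0,-0.008,0],"twist":[0,0,0]},{"translation":[0,-0.008,0],"twist":[0,0,0]},{"translation":[0,-0.008,0],"twist":[0,0,0]},{"translation":[0,-0.008,0],"twist":[0,0,0]},{"translation":[0,-0.008,0],"twist":[0,0,0]}]}}

```text
t: 16.4
ee_pos: [523.2, -234.9, 250.2]
orientation: [-0.259, -3.131, -0.001]
ft_force: [0.5, 5.9, 0.6]
width: 14.0
```

```bash
python3 st.py
```

```text
16.4 [ 523.16 -234.88  250.2 ] F [0.5 5.9 0.6] F along jaw 5.91 M [ 1.19 -0.11  0.03] w 14.0 yaw -0.1649
```

Emit:
{"method": "send_rows", "body": {"commands": [{"translation":[0,0.004,0],"twist":[0,0,0]},{"translation":[0,0.007,0],"twist":[0,0,0]},{"translation":[0,0.007,-0.005],"twist":[0,0,0]},{"translation":[0,0.007,-0.01],"twist":[0,0,0]},{"translation":[0,0.007,-0.015],"twist":[0,0,0]},{"translation":[0,0.007,-0.02],"twist":[0,0,0]},{"translation":[0,0.007,-0.025],"twist":[0,0,0]},{"translation":[0,0.007,-0.03],"twist":[0,0,0]},{"translation":[0,0.007,-0.035],"twist":[0,0,0]},{"translation":[0,0.007,-0.04],"twist":[0,0,0]}]}}

```text
t: 17.4
ee_pos: [523.2, -234.6, 246.1]
orientation: [0.258, 3.131, -0.0]
ft_force: [0.1, 1.0, -1.0]
width: 13.7
```

Emit:
{"method": "send_rows", "body": {"commands": [{"translation":[0,0,0.002],"twist":[0,0,0]},{"translation":[0,0,0.004],"twist":[0,0,0]},{"translation":[0,0,0.006],"twist":[0,0,0]},{"translation":[0,0,0.008],"twist":[0,0,0]},{"translation":[0,0,0.01],"twist":[0,0,0]},{"translation":[0,0,0.012],"twist":[0,0,0]},{"translation":[0,0,0.014],"twist":[0,0,0]},{"translation":[0,0,0.016],"twist":[0,0,0]},{"translation":[0,0,0.018],"twist":[0,0,0]},{"translation":[0,0,0.02],"twist":[0,0,0]}]}}

```text
t: 18.4
ee_pos: [523.2, -234.4, 248.2]
orientation: [0.259, 3.131, -0.0]
ft_force: [-0.2, -0.5, -0.2]
width: 13.8
```

```bash
python3 st.py
```

```text
18.4 [ 523.18 -234.43  248.19] F [-0.2 -0.5 -0.2] F along jaw -0.57 M [ 0.04  0.01 -0.02] w 13.8 yaw -0.1648
```

White feels loose: there is no friction on vertical strokes and slight side play, which agrees with a gap of about 25 mm. I'll return it to the tray and fetch orange.

Emit:
{"method": "send_rows", "body": {"commands": [{"translation":[0,0,0.1],"twist":[0,0,0]},{"translation":[0,0,0.2],"twist":[0,0,0]},{"translation":[0,0,0.35],"twist":[0,0,0]},{"translation":[0,0,0.5],"twist":[0,0,0]},{"translation":[0,0,0.65],"twist":[0,0,0]},{"translation":[0.01,0.05,0.8],"twist":[0,0,0]},{"translation":[0.02,0.12,0.9],"twist":[0,0,0]},{"translation":[0.03,0.2,1],"twist":[0,0,0]},{"translation":[0.04,0.3,1],"twist":[0,0,0]},{"translation":[0.05,0.4,1],"twist":[0,0,0]}]}}

```text
t: 19.4
ee_pos: [528.1, -193.4, 348.1]
orientation: [-0.258, -3.131, -0.0]
ft_force: [0.4, 0.2, -0.4]
width: 13.8
```

Emit:
{"method": "send_rows", "body": {"commands": [{"translation":[0.01,0.1,0],"twist":[0,0,0]},{"translation":[0.02,0.2,0],"twist":[0,0,0]},{"translation":[0.03,0.3,0],"twist":[0,0,0]},{"translation":[0.04,0.4,0],"twist":[0,0,0]},{"translation":[0.05,0.5,0],"twist":[0,0,0]},{"translation":[0.06,0.6,0],"twist":[0,0,0]},{"translation":[0.07,0.7,0],"twist":[0,0,0]},{"translation":[0.08,0.8,0],"twist":[0,0,0]},{"translation":[0.09,0.9,0],"twist":[0,0,0]},{"translation":[0.1,1,0],"twist":[0,0,0]}]}}

```text
t: 20.4
ee_pos: [538.3, -93.6, 348.2]
orientation: [0.259, 3.131, -0.0]
ft_force: [-0.1, -0.0, -0.9]
width: 13.9
```

Emit:
{"method": "send_rows", "body": {"commands": [{"translation":[0.01,0.1,0],"twist":[0,0,0]},{"translation":[0.02,0.2,0],"twist":[0,0,0]},{"translation":[0.03,0.3,0],"twist":[0,0,0]},{"translation":[0.04,0.4,0],"twist":[0,0,0]},{"translation":[0.05,0.5,0],"twist":[0,0,0]},{"translation":[0.06,0.6,0],"twist":[0,0,0]},{"translation":[0.07,0.7,0],"twist":[0,0,0]},{"translation":[0.08,0.8,0],"twist":[0,0,0]},{"translation":[0.09,0.9,0],"twist":[0,0,0]},{"translation":[0.1,1,0],"twist":[0,0,0]}]}}

```text
t: 21.4
ee_pos: [548.2, 6.4, 348.2]
orientation: [-0.259, -3.131, 0.0]
ft_force: [0.4, 0.3, -2.3]
width: 14.0
```

Emit:
{"method": "send_rows", "body": {"commands": [{"translation":[0.01,0.1,0],"twist":[0,0,0]},{"translation":[0.02,0.2,0],"twist":[0,0,0]},{"translation":[0.03,0.3,0],"twist":[0,0,0]},{"translation":[0.04,0.4,0],"twist":[0,0,0]},{"translation":[0.05,0.5,0],"twist":[0,0,0]},{"translation":[0.06,0.6,0],"twist":[0,0,0]},{"translation":[0.07,0.7,0],"twist":[0,0,0]},{"translation":[0.08,0.8,0],"twist":[0,0,0]},{"translation":[0.09,0.9,0],"twist":[0,0,0]},{"translation":[0.1,1,0],"twist":[0,0,0]}]}}

```text
t: 22.4
ee_pos: [558.2, 106.4, 348.2]
orientation: [0.259, 3.131, 0.0]
ft_force: [-0.1, -0.7, -0.4]
width: 13.7
```

Emit:
{"method": "send_rows", "body": {"commands": [{"translation":[0.02,0.12,0],"twist":[0,0,0]},{"translation":[0.04,0.24,0],"twist":[0,0,0]},{"translation":[0.06,0.36,0],"twist":[0,0,0]},{"translation":[0.07,0.48,0],"twist":[0,0,0]},{"translation":[0.08,0.6,-0.03],"twist":[0,0,0]},{"translation":[0.09,0.7,-0.1],"twist":[0,0,0]},{"translation":[0.1,0.77,-0.2],"twist":[0,0,0]},{"translation":[0.1,0.81,-0.3],"twist":[0,0,0]},{"translation":[0.1,0.81,-0.4],"twist":[0,0,0]},{"translation":[0.1,0.81,-0.5],"twist":[0,0,0]}]}}

```text
t: 23.4
ee_pos: [568.0, 186.3, 296.9]
orientation: [-0.259, -3.13, 0.001]
ft_force: [-0.5, 0.3, -1.2]
width: 13.7
```

Emit:
{"method": "send_rows", "body": {"commands": [{"translation":[0,0,-0.1],"twist":[0,0,0]},{"translation":[0,0,-0.2],"twist":[0,0,0]},{"translation":[0,0,-0.3],"twist":[0,0,0]},{"translation":[0,0,-0.4],"twist":[0,0,0]},{"translation":[0,0,-0.48],"twist":[0,0,0]},{"translation":[0,0,-0.55],"twist":[0,0,0]},{"translation":[0,0,-0.6],"twist":[0,0,0]},{"translation":[0,0,-0.63],"twist":[0,0,0]},{"translation":[0,0,-0.65],"twist":[0,0,0]},{"translation":[0,0,-0.66],"twist":[0,0,0]}]}}

```text
t: 24.4
ee_pos: [568.3, 186.6, 232.2]
orientation: [0.258, 3.131, 0.0]
ft_force: [-0.1, -0.4, -1.5]
width: 13.9
```

```bash
python3 st.py
```

```text
24.4 [568.27 186.61 232.21] F [-0.1 -0.4 -1.5] F along jaw -0.37 M [-0.01  0.   -0.05] w 13.9 yaw -0.1648
```

Emit:
{"method": "send_rows", "body": {"commands": [{"translation":[0,0,-0.008],"twist":[0,0,0]},{"translation":[0,0,-0.008],"twist":[0,0,0]},{"translation":[0,0,-0.008],"twist":[0,0,0]},{"translation":[0,0,-0.008],"twist":[0,0,0]},{"translation":[0,0,-0.008],"twist":[0,0,0]},{"translation":[0,0,-0.008],"twist":[0,0,0]},{"translation":[0,0,0.08],"twist":[0,0,0]},{"translation":[0,0,0.2],"twist":[0,0,0]},{"translation":[0,0,0.34],"twist":[0,0,0]},{"translation":[0,0,0.45],"twist":[0,0,0]}], "grip": 0.2}}

```text
t: 25.4
ee_pos: [568.5, 186.7, 279.1]
orientation: [0.258, 3.129, 0.001]
ft_force: [-0.2, 0.4, 0.3]
width: 35.1
```

Emit:
{"method": "send_rows", "body": {"commands": [{"translation":[-0.02,-0.1,0.05],"twist":[0,0,-0.02]},{"translation":[-0.03,-0.2,0.05],"twist":[0,0,-0.04]},{"translation":[-0.05,-0.3,0.05],"twist":[0,0,-0.07]},{"translation":[-0.06,-0.4,0.05],"twist":[0,0,-0.1]},{"translation":[-0.08,-0.5,0.05],"twist":[0,0,-0.13]},{"translation":[-0.1,-0.6,0.05],"twist":[0,0,-0.16]},{"translation":[-0.11,-0.7,0.05],"twist":[0,0,-0.19]},{"translation":[-0.12,-0.78,0.05],"twist":[0,0,-0.2]},{"translation":[-0.127,-0.825,0.05],"twist":[0,0,-0.2]},{"translation":[-0.127,-0.825,0.05],"twist":[0,0,-0.2]}]}}

```text
t: 26.4
ee_pos: [555.5, 103.5, 282.2]
orientation: [-0.416, -3.114, 0.0]
ft_force: [0.9, 0.2, -1.0]
width: 34.8
```

```bash
python3 - <<'E'
from h import *
w=snap("wrist","w5")
E
python3 st.py
```

```text
26.45 [555.55 103.85 282.22] F [-0.6  0.2 -0.5] F along jaw 0.06 M [ 0.05 -0.01  0.03] w 35.3 yaw -0.2652
```

View pics/w5.png

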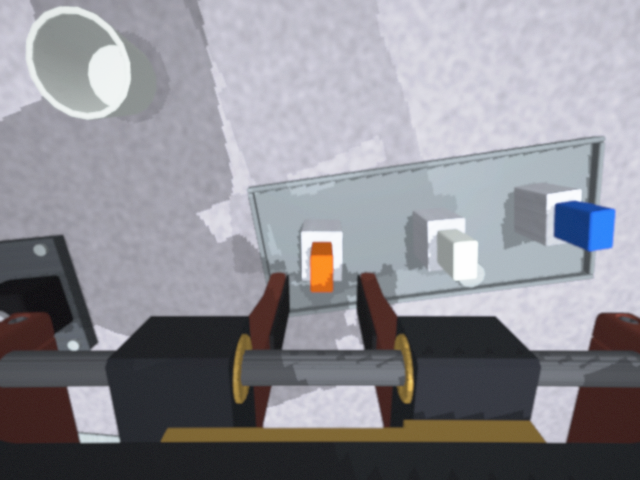

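The orange spacer is centred and square between the fingers at (321,265). White stands back in the tray at (445,245), blue is untouched.

Emit:
{"method": "send_rows", "body": {"commands": [{"translation":[0,0,-0.06],"twist":[0,0,0]},{"translation":[0,0,-0.12],"twist":[0,0,0]},{"translation":[0,0,-0.2],"twist":[0,0,0]},{"translation":[0,0,-0.28],"twist":[0,0,0]},{"translation":[0,0,-0.35],"twist":[0,0,0]},{"translation":[0,0,-0.41],"twist":[0,0,0]},{"translation":[0,0,-0.46],"twist":[0,0,0]},{"translation":[0,0,-0.49],"twist":[0,0,0]},{"translation":[0,0,-0.505],"twist":[0,0,0]},{"translation":[0,0,-0.505],"twist":[0,0,0]}]}}

```text
t: 27.45
ee_pos: [555.5, 104.1, 231.6]
orientation: [-0.415, -3.114, 0.0]
ft_force: [0.3, -0.1, 0.4]
width: 35.0
```

Emit:
{"method": "send_rows", "body": {"commands": [{"translation":[0,0,0],"twist":[0,0,0]},{"translation":[0,0,0],"twist":[0,0,0]},{"translation":[0,0,0],"twist":[0,0,0]},{"translation":[0,0,0],"twist":[0,0,0]},{"translation":[0,0,0],"twist":[0,0,0]},{"translation":[0,0,0],"twist":[0,0,0]},{"translation":[0,0,0.05],"twist":[0,0,0]},{"translation":[0,0,0.1],"twist":[0,0,0]},{"translation":[0,0,0.15],"twist":[0,0,0]},{"translation":[0,0,0.25],"twist":[0,0,0]}], "grip": 1}}

```text
t: 28.45
ee_pos: [555.3, 104.0, 257.0]
orientation: [-0.415, -3.113, 0.0]
ft_force: [-0.1, 0.4, -1.4]
width: 13.6
```

Emit:
{"method": "send_rows", "body": {"commands": [{"translation":[0,0,0.1],"twist":[0,0,0]},{"translation":[0,0,0.2],"twist":[0,0,0]},{"translation":[-0.01,-0.03,0.3],"twist":[0,0,0.02]},{"translation":[-0.02,-0.08,0.4],"twist":[0,0,0.04]},{"translation":[-0.03,-0.15,0.5],"twist":[0,0,0.07]},{"translation":[-0.04,-0.23,0.6],"twist":[0,0,0.1]},{"translation":[-0.05,-0.32,0.7],"twist":[0,0,0.13]},{"translation":[-0.06,-0.41,0.8],"twist":[0,0,0.16]},{"translation":[-0.07,-0.5,0.9],"twist":[0,0,0.18]},{"translation":[-0.08,-0.6,1],"twist":[0,0,0.2]}]}}

```text
t: 29.45
ee_pos: [547.3, 43.1, 357.5]
orientation: [-0.258, -3.131, 0.0]
ft_force: [0.4, -0.2, -1.5]
width: 13.5
```

Emit:
{"method": "send_rows", "body": {"commands": [{"translation":[-0.01,-0.1,0],"twist":[0,0,0]},{"translation":[-0.02,-0.2,0],"twist":[0,0,0]},{"translation":[-0.03,-0.3,0],"twist":[0,0,0]},{"translation":[-0.04,-0.4,0],"twist":[0,0,0]},{"translation":[-0.05,-0.5,0],"twist":[0,0,0]},{"translation":[-0.06,-0.6,0],"twist":[0,0,0]},{"translation":[-0.07,-0.7,0],"twist":[0,0,0]},{"translation":[-0.08,-0.8,0],"twist":[0,0,0]},{"translation":[-0.08,-0.9,0],"twist":[0,0,0]},{"translation":[-0.08,-1,0],"twist":[0,0,0]}]}}

```text
t: 30.45
ee_pos: [539.5, -56.8, 356.7]
orientation: [0.259, 3.131, 0.0]
ft_force: [0.7, 0.5, -0.8]
width: 13.6
```

Emit:
{"method": "send_rows", "body": {"commands": [{"translation":[-0.01,-0.1,0],"twist":[0,0,0]},{"translation":[-0.02,-0.2,0],"twist":[0,0,0]},{"translation":[-0.03,-0.3,0],"twist":[0,0,0]},{"translation":[-0.04,-0.4,0],"twist":[0,0,0]},{"translation":[-0.05,-0.5,0],"twist":[0,0,0]},{"translation":[-0.06,-0.6,0],"twist":[0,0,0]},{"translation":[-0.07,-0.7,0],"twist":[0,0,0]},{"translation":[-0.08,-0.8,0],"twist":[0,0,0]},{"translation":[-0.08,-0.9,0],"twist":[0,0,0]},{"translation":[-0.08,-1,0],"twist":[0,0,0]}]}}

```text
t: 31.45
ee_pos: [531.5, -156.8, 356.7]
orientation: [0.259, 3.131, -0.0]
ft_force: [-1.1, 0.3, -0.5]
width: 13.5
```

Emit:
{"method": "send_rows", "body": {"commands": [{"translation":[-0.01,-0.1,0],"twist":[0,0,0]},{"translation":[-0.02,-0.2,0],"twist":[0,0,0]},{"translation":[-0.03,-0.3,0],"twist":[0,0,0]},{"translation":[-0.04,-0.4,0],"twist":[0,0,0]},{"translation":[-0.05,-0.5,0],"twist":[0,0,0]},{"translation":[-0.06,-0.6,0],"twist":[0,0,0]},{"translation":[-0.07,-0.68,0],"twist":[0,0,0]},{"translation":[-0.08,-0.74,0],"twist":[0,0,0]},{"translation":[-0.081,-0.77,0],"twist":[0,0,0]},{"translation":[-0.081,-0.77,0],"twist":[0,0,0]}]}}

```text
t: 32.45
ee_pos: [523.3, -233.2, 356.7]
orientation: [0.259, 3.131, 0.0]
ft_force: [-0.2, 0.2, -1.2]
width: 13.8
```

```bash
python3 st.py
```

```text
32.45 [ 523.35 -233.25  356.65] F [-0.2  0.2 -1.2] F along jaw 0.17 M [ 0.05 -0.04  0.03] w 13.8 yaw -0.1652
```

Emit:
{"method": "send_rows", "body": {"commands": [{"translation":[0,0.001,-0.1],"twist":[0,0,0]},{"translation":[0,0.001,-0.25],"twist":[0,0,0]},{"translation":[0,0.001,-0.4],"twist":[0,0,0]},{"translation":[0,0.001,-0.55],"twist":[0,0,0]},{"translation":[0,0.001,-0.68],"twist":[0,0,0]},{"translation":[0,0.001,-0.78],"twist":[0,0,0]},{"translation":[0,0.001,-0.84],"twist":[0,0,0]},{"translation":[0,0.001,-0.87],"twist":[0,0,0]},{"translation":[0,0.001,-0.89],"twist":[0,0,0]},{"translation":[0,0.001,-0.9],"twist":[0,0,0]}]}}

```text
t: 33.45
ee_pos: [523.6, -232.9, 266.9]
orientation: [0.259, 3.13, -0.0]
ft_force: [0.7, -0.2, -1.1]
width: 13.6
```

Emit:
{"method": "send_rows", "body": {"commands": [{"translation":[0,0,-0.005],"twist":[0,0,0]},{"translation":[0,0,-0.01],"twist":[0,0,0]},{"translation":[0,0,-0.015],"twist":[0,0,0]},{"translation":[0,0,-0.02],"twist":[0,0,0]},{"translation":[0,0,-0.025],"twist":[0,0,0]},{"translation":[0,0,-0.03],"twist":[0,0,0]},{"translation":[0,0,-0.035],"twist":[0,0,0]},{"translation":[0,0,-0.04],"twist":[0,0,0]},{"translation":[0,0,-0.045],"twist":[0,0,0]},{"translation":[0,0,-0.05],"twist":[0,0,0]}]}}

```text
t: 34.45
ee_pos: [523.4, -233.0, 261.8]
orientation: [0.258, 3.131, -0.001]
ft_force: [-1.2, -2.4, 0.4]
width: 13.7
```

```bash
python3 st.py
```

```text
34.45 [ 523.45 -233.02  261.78] F [-1.2 -2.4  0.4] F along jaw -2.53 M [-0.36  0.08 -0.  ] w 13.7 yaw -0.1647
```

Emit:
{"method": "send_rows", "body": {"commands": [{"translation":[0,0,-0.005],"twist":[0,0,0]},{"translation":[0,0,-0.01],"twist":[0,0,0]},{"translation":[0,0,-0.015],"twist":[0,0,0]},{"translation":[0,0,-0.02],"twist":[0,0,0]},{"translation":[0,0,-0.025],"twist":[0,0,0]},{"translation":[0,0,-0.03],"twist":[0,0,0]},{"translation":[0,0,-0.035],"twist":[0,0,0]},{"translation":[0,0,-0.04],"twist":[0,0,0]},{"translation":[0,0,-0.045],"twist":[0,0,0]},{"translation":[0,0,-0.05],"twist":[0,0,0]}]}}

```text
t: 35.45
ee_pos: [523.4, -232.9, 256.7]
orientation: [0.258, 3.131, -0.0]
ft_force: [-0.8, -4.8, 3.3]
width: 14.0
```

```bash
python3 st.py
```

```text
35.45 [ 523.42 -232.89  256.7 ] F [-0.8 -4.8  3.3] F along jaw -4.86 M [-0.86  0.12 -0.  ] w 14.0 yaw -0.1648
```

Forces are gentle and rising as they should for a spring fit. Continuing down.

Emit:
{"method": "send_rows", "body": {"commands": [{"translation":[0,0,-0.008],"twist":[0,0,0]},{"translation":[0,0,-0.016],"twist":[0,0,0]},{"translation":[0,0,-0.024],"twist":[0,0,0]},{"translation":[0,0,-0.032],"twist":[0,0,0]},{"translation":[0,0,-0.04],"twist":[0,0,0]},{"translation":[0,0,-0.048],"twist":[0,0,0]},{"translation":[0,0,-0.056],"twist":[0,0,0]},{"translation":[0,0,-0.064],"twist":[0,0,0]},{"translation":[0,0,-0.072],"twist":[0,0,0]},{"translation":[0,0,-0.08],"twist":[0,0,0]}]}}

```text
t: 36.45
ee_pos: [523.4, -232.8, 248.6]
orientation: [-0.259, -3.131, 0.0]
ft_force: [-0.5, -4.0, 1.3]
width: 13.8
```

```bash
python3 st.py
```

```text
36.45 [ 523.36 -232.83  248.59] F [-0.5 -4.   1.3] F along jaw -4.01 M [-0.91  0.18  0.01] w 13.8 yaw -0.1648
```

Emit:
{"method": "send_rows", "body": {"commands": [{"translation":[0,-0.001,-0.01],"twist":[0,0,0]},{"translation":[0,-0.002,-0.02],"twist":[0,0,0]},{"translation":[0,-0.003,-0.03],"twist":[0,0,0]},{"translation":[0,-0.004,-0.04],"twist":[0,0,0]},{"translation":[0,-0.004,-0.05],"twist":[0,0,0]},{"translation":[0,-0.004,-0.06],"twist":[0,0,0]},{"translation":[0,-0.004,-0.07],"twist":[0,0,0]},{"translation":[0,-0.004,-0.076],"twist":[0,0,0]},{"translation":[0,-0.004,-0.082],"twist":[0,0,0]},{"translation":[0,-0.004,-0.086],"twist":[0,0,0]}]}}

```text
t: 37.45
ee_pos: [523.4, -233.1, 240.1]
orientation: [-0.259, -3.131, -0.0]
ft_force: [0.3, -1.1, 3.7]
width: 14.0
```

```bash
python3 st.py
```

```text
37.45 [ 523.39 -233.14  240.06] F [ 0.3 -1.1  3.7] F along jaw -1.08 M [-0.16  0.02  0.09] w 14.0 yaw -0.1649
```

Emit:
{"method": "send_rows", "body": {"commands": [{"translation":[0,0,-0.001],"twist":[0,0,0]},{"translation":[0,0,-0.002],"twist":[0,0,0]},{"translation":[0,0,-0.003],"twist":[0,0,0]},{"translation":[0,0,-0.004],"twist":[0,0,0]},{"translation":[0,0,-0.005],"twist":[0,0,0]},{"translation":[0,0,-0.006],"twist":[0,0,0]},{"translation":[0,0,-0.006],"twist":[0,0,0]},{"translation":[0,0,-0.006],"twist":[0,0,0]},{"translation":[0,0,-0.006],"twist":[0,0,0]},{"translation":[0,0,-0.006],"twist":[0,0,0]}]}}

```text
t: 38.45
ee_pos: [523.4, -233.2, 239.6]
orientation: [-0.259, -3.131, -0.0]
ft_force: [-0.6, 0.3, 5.3]
width: 13.5
```

```bash
python3 st.py
```

```text
38.45 [ 523.38 -233.16  239.62] F [-0.6  0.3  5.3] F along jaw 0.24 M [0.22 0.11 0.1 ] w 13.5 yaw -0.1648
```

Emit:
{"method": "send_rows", "body": {"commands": [{"translation":[0,0,-0.001],"twist":[0,0,0]},{"translation":[0,0,-0.002],"twist":[0,0,0]},{"translation":[0,0,-0.003],"twist":[0,0,0]},{"translation":[0,0,-0.004],"twist":[0,0,0]},{"translation":[0,0,-0.005],"twist":[0,0,0]},{"translation":[0,0,-0.005],"twist":[0,0,0]},{"translation":[0,0,-0.005],"twist":[0,0,0]},{"translation":[0,0,-0.005],"twist":[0,0,0]},{"translation":[0,0,-0.005],"twist":[0,0,0]},{"translation":[0,0,-0.005],"twist":[0,0,0]}]}}

```text
t: 39.45
ee_pos: [523.4, -233.2, 239.6]
orientation: [0.259, 3.131, 0.0]
ft_force: [-2.8, 2.6, 9.8]
width: 13.8
```

```bash
python3 st.py
```

```text
39.45 [ 523.39 -233.16  239.6 ] F [-2.8  2.6  9.8] F along jaw 2.11 M [0.35 0.37 0.08] w 13.8 yaw -0.1649
```

The spacer bottomed at z = 239.6, the expected home height, with 9.8 N. Releasing and lifting away.

Emit:
{"method": "send_rows", "body": {"commands": [{"translation":[0,0,0.005],"twist":[0,0,0]},{"translation":[0,0,0.005],"twist":[0,0,0]},{"translation":[0,0,0.005],"twist":[0,0,0]},{"translation":[0,0,0.005],"twist":[0,0,0]},{"translation":[0,0,0.005],"twist":[0,0,0]},{"translation":[0,0,0.005],"twist":[0,0,0]},{"translation":[0,0,0.005],"twist":[0,0,0]},{"translation":[0,0,0.05],"twist":[0,0,0]},{"translation":[0,0,0.12],"twist":[0,0,0]},{"translation":[0,0,0.2],"twist":[0,0,0]}], "grip": 0.3}}

```text
t: 40.45
ee_pos: [523.4, -233.3, 259.6]
orientation: [0.259, 3.131, -0.0]
ft_force: [0.6, -0.1, 0.6]
width: 30.6
```

Emit:
{"method": "send_rows", "body": {"commands": [{"translation":[0,0,0.1],"twist":[0,0,0]},{"translation":[0,0,0.2],"twist":[0,0,0]},{"translation":[0,0,0.3],"twist":[0,0,0]},{"translation":[0,0,0.4],"twist":[0,0,0]},{"translation":[0,0,0.5],"twist":[0,0,0]},{"translation":[0.03,0,0.6],"twist":[0,0,0]},{"translation":[0.08,0,0.7],"twist":[0,0,0]},{"translation":[0.15,0,0.8],"twist":[0,0,0]},{"translation":[0.22,0,0.9],"twist":[0,0,0]},{"translation":[0.3,0,1],"twist":[0,0,0]}]}}

```text
t: 41.45
ee_pos: [554.1, -233.2, 359.8]
orientation: [0.258, 3.131, -0.0]
ft_force: [-0.2, 0.5, 0.1]
width: 30.9
```

```bash
python3 st.py
python3 - <<'E'
from h import *
w=snap("wrist","w6");s=snap("scene","c6")
a=cv2.resize(w["img"][150:350,180:480,::-1],(600,400),interpolation=cv2.INTER_CUBIC)
b=cv2.resize(s["img"][190:350,120:480,::-1],None,fx=1.67,fy=1.25*1.0)
cv2.imwrite("pics/w6c.png",np.vstack([a,cv2.resize(b,(600,200))]))
E
```

```text
41.45 [ 554.12 -233.22  359.8 ] F [-0.2  0.5  0.1] F along jaw 0.46 M [-0.01  0.01  0.04] w 30.9 yaw -0.1647
```

View pics/w6c.png

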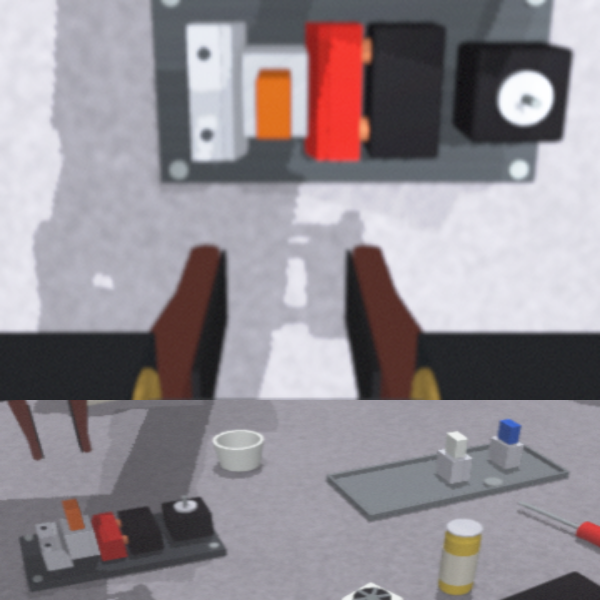

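The orange spacer stands square between bracket and idler at crop (274,95). White and blue stand in the tray, and the fingers are clear. I'll check centring and height, then hand in.

Run:
```python
from h import *
w=load("w6");g=lambda p,z:onz(w,[(np.array(p)+.5)/2-.5+[180,150]],z)[0]
yaw=-.1648;ex=np.array([np.cos(yaw),np.sin(yaw),0]);ey=np.array([-np.sin(yaw),np.cos(yaw),0]);c=np.array([529.5,-196.3,0])
for n,p,z in(("tab top c",(274,111),84),("block top back-L",(243,46),52),("block top front-R",(307,137),52),("br top end",(187,24),42),("br top end",(191,161),42)):
    q=g(p,z);print(n,round((q-c)@ex,1),round((q-c)@ey,1))
print(ctrl.close_job())
```

```text
tab top c 0.3 -36.0
block top back-L -21.5 -49.5
block top front-R 17.5 -22.3
br top end -29.9 -74.0
br top end 30.9 -74.7
the job is handed in; nothing more can be done
None
```

The orange (28 mm) spacer is in the tensioner gap, held by the idler. White and blue stand in the tray. I handed the job in at about 41.5 s of the 72 s allowed; the hand-in gave no verdict.

- **White (25 mm), tried first:** it sat loose. It slid up and down without friction and had slight side play, which agrees with a gap of about 25 mm measured in the images. I put it back at its place in the tray.
- **Orange, tried second:** the idler gave way gently, with about 3 to 5 N sideways. The spacer bottomed at the expected home height with 9.8 N downward at most. I then released it and lifted clear.
- **Blue:** I never tried or touched it, since 22 mm would be looser than white.

**Last checks:** the final images show orange upright and square between bracket and idler. Its tab is about 0.3 mm from the bracket's middle, at tensioner y of −36 mm. The wrist force after lifting away was near zero.

**Not settled:**
- The block-top corners put orange's centre about 2 mm off the bracket's middle, against 0.3 mm from the tab. Both are well within the 12 mm allowed.
- I could not measure the final press on the bracket directly. From the gap and the spring data it should be about 4.5 N.
- I did not measure the bystanders at the end. Nothing was moved near them, and the cup, glue container and screwdriver appear in place in the last picture; the fan is only partly in it and the scraper is out of it.

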